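Slide the drain cover home in the soap dish

TASK

Move the yellow bottle off the soap dish and stand it upright on the round black mat in the tray. Then slide the aluminium drain cover across the dish, without ever lifting it off the dish and pushing only gently, until it drops flat into the round drain pocket, and leave it there. Leave the brush and the three hooks where they lie.

Things in the scene. Friction and masses are not known exactly. Their poses are not given: they have to be found in the camera images.
- tray: Blue plastic tray, 300 (x) by 440 (y) mm, walls 4 mm thick, 26 mm high, fixed. Origin at the centre of its underside on the work surface; inner floor 4 mm up. Tray +x points to its back, away from the robot. A steel spring clip (to 54 mm high) sits on its +y wall at tray x = -100 mm.
- rim (a point): Point on the inner face of the soap dish's back rim, at slab height. White ceramic dish, fixed at the tray's back: flat smooth slab 95 (x) by 270 (y) mm, top 18 mm above the work surface; rim 7 mm high, 8 mm thick along its whole back edge, parallel to tray y. The dish's centre is 39.5 mm in front of this point and, unmeasured, -30 to +30 mm from it in tray y.
- search (a point): Middle of the stretch where the drain pocket may be, at slab height. The pocket (round, 53 mm across, 4.5 mm deep, flat bottom, dark centre) is 85 mm to +y of the dish's centre, so at this point's tray x (25.7 mm in front of the rim face) but -30 to +30 mm from it in tray y: find it by feel or sight. As the cover's edge dips in, the push rises to about 3 N before the drop.
- mat (a point): Centre of the round black mat, 90 mm across, flat on the tray's floor at tray x = -40, y = -130 mm. Nothing stands on it.
- cover: Aluminium drain cover: plain disc 50 mm across, 10 mm thick, 0.10-0.20 kg, loose; origin at the centre of its underside. Starts flat on the slab, 8 to 19 mm from the rim, 58 to 78 mm to -y of the dish's centre. Straddled loosely and pushed along the rim it drops in by itself within 1.5 mm of the pocket's centre (5.5 mm stay proud); then the push force rises steeply. Over 15 N chips the glaze.
- bottle: Closed yellow plastic bottle, 44 mm across, 100 mm tall with its white cap, about 0.12 kg, loose. Origin at the centre of its underside. Stands on the dish's slab between the cover and the pocket, in the cover's way.
- brush: Orange lint brush lying in the front left of the tray, 50 mm wide, 182 mm long with its handle (towards its +y), 18 mm high, loose. Origin under the middle of its 100 mm long head. Not to be disturbed.
- hook0: Aluminium hook, a strip 55 by 18 mm, 4 mm thick, with one end turned up to 21 mm, loose in the front of the tray. Origin under the strip's centre. Not to be disturbed.
- hook1: Another such hook.
- hook2: Another such hook.
Not all that is in view belongs to the job. Of the things like the bottle, leave any that is turquoise; of the rest the smaller one is meant. What is meant by the cover is not orange, and is the smaller of those in its own colour.

How it is judged (in metres and radians):
On the way, in this order (a step that is already met when the one before it is completed fails the run):
1. the bottle stands upright on the mat (horizontal distance between bottle and mat below 0.03 m and z of bottle in the frame of tray below 0.008 m and angle between bottle's own z axis and vertical below 0.1 rad and contact force between the fingers and bottle below 0.1 N), for 0.2 s.
2. the cover has dropped flat into the drain pocket (z of cover in the frame of tray between 0.0115 and 0.0155 m and x of cover in the frame of tray above 0.095 m and angle between cover's own z axis and vertical below 0.06 rad), for 0.2 s.
At the end, for the whole second after the job is handed in: The cover lies flat (within 0.06 rad) in the drain pocket, its underside 11.5 to 15.5 mm above the tray's underside (it is 13.5 mm when seated, 18 mm on the slab), and the bottle stands upright (within 0.1 rad) on the mat, its axis within 30 mm of the mat's centre; both at rest (all of step 2 and linear speed of each of cover, bottle below 0.02 m/s and horizontal distance between bottle and mat below 0.03 m and z of bottle in the frame of tray below 0.008 m and angle between bottle's own z axis and vertical below 0.1 rad); the robot touches nothing.
It fails at once if the cover is lifted off the dish (its underside more than 8 mm above the slab) (z of cover in the frame of tray above 0.026 m).
It fails at once if the cover falls off the dish (z of cover in the frame of tray below 0.0095 m).
It fails at once if the fingers push the cover with more than 15 N (contact force between the fingers and cover above 15 N).
It fails at once if the brush or a hook is moved by more than 25 mm (distance of any of brush, hook0, hook1, hook2 from where it was at the start of the episode above 0.025 m).
It also fails if it takes over 64 s, if anything falls off the work surface, if the arm or the gripper's body presses on something with over 40 N, if the wrist force passes 120 N, or if a joint passes its speed limit or range.

ROBOT

A 7-joint arm with a two-finger parallel gripper is mounted at the origin on the work surface. World frame = base frame: x ahead of the robot, y to its left, z up, the work surface at z = 0. Lengths are in mm, angles in rad, forces in N, time in s.
With the tool pointing down it reaches from about 400 to 875 mm from the base axis. Payload 4.4 kg.
Tool frame: the origin (TCP) lies midway between the tips of the shut fingers; the grasp point (between the pads) lies 19 mm behind it; z points along the fingers, y is the line along which they close (so a half turn about z gives the same grasp; the last joint's range is limited). The gripper opens to 85 mm and grips with 20 to 120 N. Pads are 22 mm wide; open, the fingers measure 114 mm over their backs; the gripper's body (76 mm by 85 mm) begins 54 mm behind the grasp point. The pads swing forward as they close: fully open they stand 13 mm farther back than shut.
Start: joints at [-1.214, 0.628, 0.038, 1.517, -0.027, 0.996, -0.02], TCP at [266.684, 592.788, 231.313] pointing down, gripper open.
Joint ranges: [-3.06, 3.06], [-0.37, 2.12], [-1.25, 1.32], [0.18, 2.47], [-1.1, 4.24], [0.23, 1.98], [-2.94, 2.94]. Speed limits (rad/s): [2.57, 2.57, 3.14, 3.14, 3.14, 3.14, 3.14].

INTERFACE

Orientations are given as [roll, pitch, yaw] about the fixed x, y, z axes, in that order (R = Rz(yaw) Ry(pitch) Rx(roll)).
In Python, from cell import read_state, get_image, finish_job gives the robot as it stands.
- The arm moves only by the tool send_rows, never from a script. Its argument "series" is a list of rows, each an object of numbers: "ax", "ay", "az": the turn, a rotation vector about the tool's x, y, z in rad; "dx", "dy", "dz": the shift along the tool's x, y, z in cm; "hand": the closure, from 0 (fully open) to 1 (shut). In form: [{"ax": .., "ay": .., "az": .., "dx": .., "dy": .., "dz": .., "hand": ..}, ...]. A call has 1 to 10 rows; each row is the pose to reach, as a shift and turn from the pose commanded when the call began, along the tool's axes at that moment; what a row does not reach only later rows make up. A row lasts 1/10 s, in which the tool goes at most 50 mm and 8.59 degrees, less where a joint would pass 70% of its speed; a pose out of reach is approached as far as the arm can. A call with a gripper value outside its range is refused whole. The fingers move at their own pace and stop on an object; the grip force is fixed at half the most. Time passes only in rows, so rows that repeat a pose let the fingers close. It gives the time, the measured TCP pose, the force, the opening and the grip force at its end, in the units of the state.
- read_state(): the state, without advancing time (a new reading comes with each control period).
- get_image(name): name is "scene" or "top" or "wrist"; returns a dict with "pixels" (400x640x3 uint8, red, green, blue), "mtx" (3x3 intrinsics, pixels), "k1" (the pictures are not rectified: a ray, as slopes to the right and down, at radius r is drawn at 1 + k1 r^2 times it, then the intrinsics apply), "R" (3x3) and "t" (3): a world point X has camera coordinates R X + t. Camera axes: x right, y down, z forward; pixel columns grow to the right and rows downward; lengths in mm; the calibration is good to about 2 mm. A picture is of the moment at which its call begins. There is no depth.
- finish_job(): hands the job in; it is judged then, once.
The state is a dict: "clock": time; "qpos": joint angles; "qd": joint speeds; "tau": joint torques, N m; "eef_pos": TCP position; "tool_rot": TCP orientation; "force": force on the tool from outside, world axes, zero at the start; "torque": the same for the moment, N m; "width": finger opening in mm; "gripper_force": force on a finger pad.
Only numpy, scipy, OpenCV 4.12 (cv2) and the standard library are available. Lean on these libraries where they do the work, as an engineer would, in place of code of your own. Each camera call takes 0.05 s, during which the arm holds its last target. There are 200 camera calls.

## Working session

There is one attempt and no reset: what is moved stays moved. The work goes in short steps, Python scripts to look and compute and a tool call to move; the robot and the scene stay as the last step left them, time stands still between calls to the robot, and variables do not carry over. Pictures are saved under pics/ and viewed, at most 10 in all, crops included, and the job is handed in when it is done.

Besides the shell and the picture viewer there is one more tool, called after "Call:" as name([rows], argument=value, ...), one row to a line, values as JSON. send_rows: Moves the arm, as the interface text tells. Its arguments: {"type":"object","properties":{"series":{"type":"array","items":{"type":"object","properties":{"ax":{"type":"number"},"ay":{"type":"number"},"az":{"type":"number"},"dx":{"type":"number"},"dy":{"type":"number"},"dz":{"type":"number"},"hand":{"type":"number"}}}}},"required":["series"]}

```bash
mkdir -p pics; ls
cat > h.py <<'E'
import numpy as np, cv2
from cell import read_state, get_image, finish_job
def save(n,f):
    d=get_image(n); cv2.imwrite(f,cv2.cvtColor(d['pixels'],cv2.COLOR_RGB2BGR)); np.savez(f[:-4]+'.npz',**{k:np.array(v) for k,v in d.items()}); return d
def ray(d,u,v):
    K=np.array(d['mtx']);k=float(d['k1']);R=np.array(d['R']);t=np.array(d['t'])
    p=cv2.undistortPoints(np.array([[[u,v]]],float),K,np.array([k,0,0,0.]))[0,0]
    return -R.T@t, R.T@np.array([p[0],p[1],1])
def onz(d,u,v,z):
    o,r=ray(d,u,v); return o+r*(z-o[2])/r[2]
def proj(d,X):
    return cv2.projectPoints(np.array(X,float).reshape(-1,3),cv2.Rodrigues(np.array(d['R']))[0],np.array(d['t'],float),np.array(d['mtx']),np.array([float(d['k1']),0,0,0]))[0][:,0]
E
python3 - <<'E'
from h import *
for n in('scene','top'):
    d=save(n,f'pics/{n}0.png'); print(n,d['k1'],np.round(-np.array(d['R']).T@np.array(d['t'])),np.round(d['mtx'],1).tolist())
s=read_state(); print({k:np.round(v,3) for k,v in s.items()})
E
```

```text
pics
scene -0.09279865630618857 [ 914. -417.  691.] [[392.8, 0.0, 320.3], [0.0, 392.8, 198.6], [0.0, 0.0, 1.0]]
top -0.02351346199044667 [539.  -2. 695.] [[365.2, 0.0, 321.9], [0.0, 365.2, 204.3], [0.0, 0.0, 1.0]]
{'clock': np.float64(0.1), 'qpos': array([-1.214,  0.629,  0.038,  1.518, -0.027,  0.996, -0.02 ]), 'qd': array([ 0.   , -0.002, -0.001, -0.003, -0.   , -0.001, -0.   ]), 'tau': array([ 2.0000e-03, -5.6453e+01,  1.2300e+00, -1.9398e+01,  1.1000e-02,
        5.0000e-03,  0.0000e+00]), 'eef_pos': array([266.44 , 592.278, 230.483]), 'tool_rot': array([-3.14 ,  0.   ,  2.719]), 'force': array([-0.7  ,  0.352,  0.128]), 'torque': array([-0.042,  0.015,  0.02 ]), 'gripper_force': np.float64(0.0), 'width': np.float64(85.38)}
```

View pics/scene0.png

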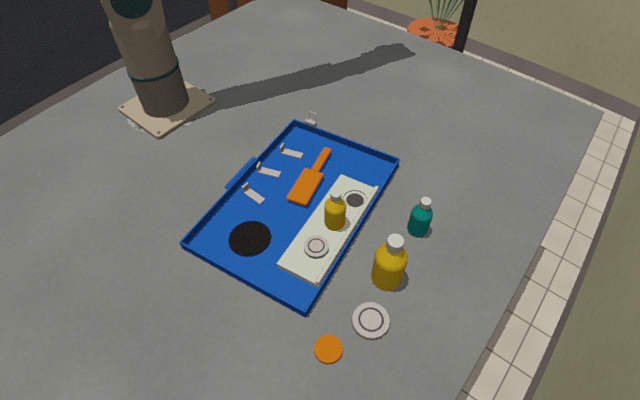

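View pics/top0.png

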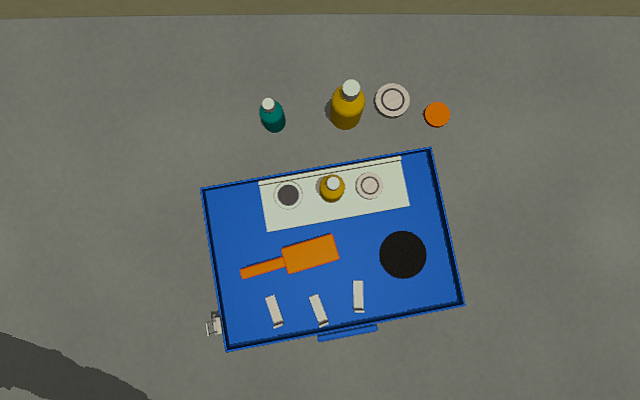

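The top picture shows these candidates:
- **Bottles:** small yellow (332,187), large yellow (346,105) and turquoise (271,115). The small yellow one on the dish is meant.
- **Discs:** small grey (370,185), large grey (392,100) and orange (437,114). The small grey one on the dish is meant.

The pocket shows at (288,194), the mat at (403,254).

Run:
```python
from h import *
d=dict(np.load('pics/top0.npz')); s=dict(np.load('pics/scene0.npz'))
im=d['pixels']; crop=cv2.resize(im[70:240,235:465],None,fx=3.4,fy=3.4,interpolation=cv2.INTER_CUBIC)
cv2.imwrite('pics/crop.png',crop[:,:,::-1])
hsv=cv2.cvtColor(im,cv2.COLOR_RGB2HSV)
blue=cv2.inRange(hsv,(100,120,60),(125,255,255))
c=max(cv2.findContours(blue,0,2)[0],key=cv2.contourArea)
# hull edges: fit lines to back wall and right wall outer (z=26)
hull=cv2.convexHull(c)[:,0]; q=cv2.approxPolyDP(cv2.convexHull(c),8,True)[:,0]; print('hull',q.tolist())
for p in q: print(np.round(onz(d,*p,26),1))
def cen(dd,m,box,z,name):
    x0,y0,x1,y1=box; mm=np.zeros_like(m); mm[y0:y1,x0:x1]=m[y0:y1,x0:x1]
    cs=max(cv2.findContours(mm,0,2)[0],key=cv2.contourArea); e=cv2.fitEllipse(cs); 
    print(name,np.round(e,1) if 0 else [np.round(v,1) for v in e],cv2.contourArea(cs),np.round(onz(dd,*e[0],z),1))
dark=cv2.inRange(hsv,(0,0,0),(180,255,45))
cen(d,dark,(370,220,440,290),5,'mat')
dark2=cv2.inRange(hsv,(0,0,0),(180,255,120))
cen(d,dark2,(272,175,305,212),13.5,'pocketdark')
white=cv2.inRange(hsv,(0,0,120),(180,90,255)); mm=np.zeros_like(white); mm[145:240,250:420]=white[145:240,250:420]
w=max(cv2.findContours(mm,0,2)[0],key=cv2.contourArea); print('dish',[ (p.tolist(),np.round(onz(d,*p,18),1)[:2]) for p in cv2.approxPolyDP(cv2.convexHull(w),4,True)[:,0]])
hs=cv2.cvtColor(s['pixels'],cv2.COLOR_RGB2HSV)
dk=cv2.inRange(hs,(0,0,0),(180,255,45)); cen(s,dk,(220,215,280,262),5,'mat scene')
yl=cv2.inRange(hs,(18,120,60),(32,255,255)); 
m=np.zeros_like(yl); m[185:235,320:350]=yl[185:235,320:350]; print('bottle scene bbox',cv2.boundingRect(m)); 
yl=cv2.inRange(hsv,(18,120,60),(32,255,255)); m=np.zeros_like(yl); m[165:210,315:350]=yl[165:210,315:350]; print('bottle top bbox',cv2.boundingRect(m))
sc=cv2.resize(s['pixels'][160:300,260:420],None,fx=3.6,fy=3.6,interpolation=cv2.INTER_CUBIC); cv2.imwrite('pics/crop2.png',sc[:,:,::-1])
```

```text
hull [[431, 147], [465, 305], [225, 352], [200, 188]]
[ 711.6 -219.9   26. ]
[ 419.3 -269.7   26. ]
[344.7 162.3  26. ]
[638.6 211.5  26. ]
mat [array([402.4, 254.2]), array([45.4, 46.6]), np.float64(155.3)] 1651.0 [ 511.5 -163.5    5. ]
pocketdark [array([287.8, 194.7]), array([19.9, 20.3]), np.float64(20.3)] 310.5 [625.9  50.6  13.5]
dish [([400, 156], array([ 696.7, -162.5])), ([409, 205], array([ 603.2, -176.1])), ([267, 231], array([558.1,  88.9])), ([259, 181], array([651.7, 104. ]))]
mat scene [array([249.5, 238.3]), array([32.9, 40.9]), np.float64(74.8)] 1050.5 [ 512.5 -166.2    5. ]
bottle scene bbox (325, 198, 21, 33)
bottle top bbox (320, 175, 25, 27)
```

View pics/crop.png

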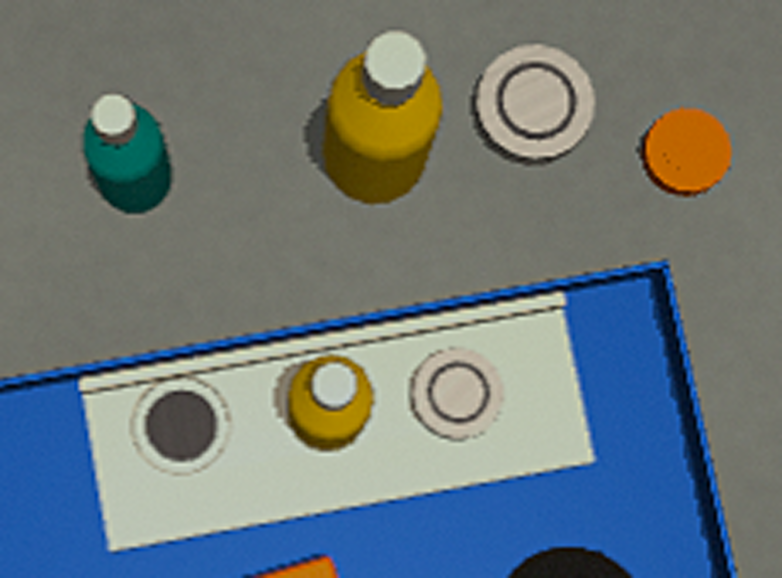

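View pics/crop2.png

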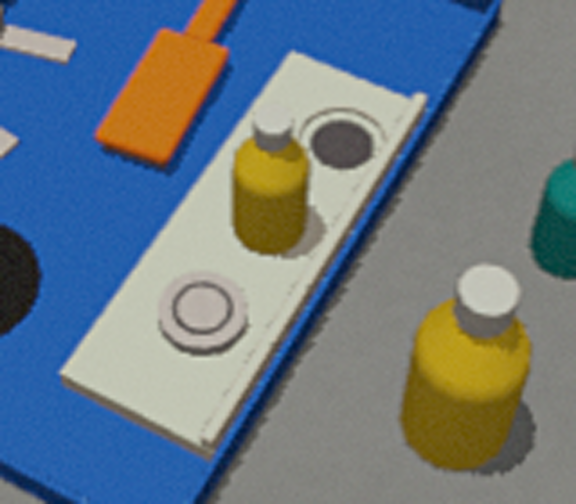

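The crops confirm both choices: the small yellow bottle (333,183 at its cap) and the smaller grey disc (369,185). Both stand on the dish, with the bottle between the disc and the pocket.

Run:
```python
from h import *
d=dict(np.load('pics/top0.npz')); s=dict(np.load('pics/scene0.npz'))
C=np.array([528.7,-29.]);a=.168;u=np.array([np.cos(a),np.sin(a)]);v=np.array([-u[1],u[0]])
def T(p): p=np.array(p[:2])-C; return np.round([p@u,p@v],1)
for n,dd,px,z in [('cover',d,(369.4,185),28),('cover s',s,(260+203/3.6,160+308/3.6),28),('cap',d,(333.5,183),118),('cap s',s,(260+273/3.6,160+121/3.6),118),('pocket',d,(287.8,194.7),13.5),('pocket s',s,(260+343/3.6,160+143/3.6),13.5),
 ('bot lowest s',s,(260+271/3.6,160+252/3.6),18),('mat',d,(402.4,254.2),5),('mat s',s,(249.5,238.3),5)]:
    p=onz(dd,*px,z); print(n,np.round(p,1),T(p))
# bottle ray intersection check: top body centre at z~60
print('capheight closest pts'); o1,r1=ray(d,333.5,183);o2,r2=ray(s,260+273/3.6,160+121/3.6)
A=np.c_[r1,-r2]; k=np.linalg.lstsq(A,o2-o1,rcond=None)[0]; print(o1+r1*k[0],o2+r2*k[1])
for n,px in [('brush',(311,254)),('h0',(275,311)),('h1',(318,309)),('h2',(358,296)),('bigbottle',(346,122)),('clip',(213,324))]: print(n,np.round(onz(d,*px,10),0),T(onz(d,*px,10)))
q=np.array(read_state()['tool_rot'])
from scipy.spatial.transform import Rotation as Rn
print(Rn.from_euler('xyz',q).as_matrix().round(3))
```

```text
cover [ 640.3 -101.3   28. ] [ 97.9 -89.9]
cover s [ 641.5 -102.7   28. ] [ 98.9 -91.6]
cap [630.5 -30.5 118. ] [100.1 -18.5]
cap s [633.6 -33.3 118. ] [102.7 -21.8]
pocket [625.8  50.6  13.5] [109.   62.3]
pocket s [626.7  49.8  13.5] [109.8  61.3]
bot lowest s [643.7 -44.3  18. ] [110.9 -34.3]
mat [ 511.6 -163.5    5. ] [ -39.4 -129.8]
mat s [ 512.6 -166.2    5. ] [ -38.8 -132.6]
capheight closest pts
[631.19718985 -30.73760234 113.6849458 ] [631.51246909 -30.45352111 113.72091756]
brush [515.   8.  10.] [-7.6 39.1]
h0 [412.  75.  10.] [-97.8 122.4]
h1 [414.  -3.  10.] [-108.6   44.3]
h2 [436. -78.  10.] [-99.  -32.4]
bigbottle [766. -62.  10.] [228.9 -72.3]
clip [390. 189.  10.] [-100.3  237.7]
[[-0.912  0.41  -0.001]
 [ 0.41   0.912 -0.002]
 [-0.    -0.002 -1.   ]]
```

```bash
cat >> h.py <<'E'
from scipy.spatial.transform import Rotation as Rn
C=np.array([528.9,-29.3]);_a=.168;u=np.array([np.cos(_a),np.sin(_a)]);v=np.array([-u[1],u[0]])
def W(tx,ty): return C+tx*u+ty*v
def T(p): p=np.array(p[:2])-C; return np.round([p@u,p@v],1)
def go(xy,z,yaw):
    s=read_state(); R=Rn.from_euler('xyz',s['tool_rot']); p=np.array(s['eef_pos'])
    d=R.inv().apply(np.r_[xy,z]-p)/10; G=Rn.from_euler('xyz',[np.pi,0,yaw])
    print('t',round(s['clock'],2),'TCP',p.round(1),'tray',T(p),'d cm',d.round(2),'turn',(R.inv()*G).as_rotvec().round(3),'F',np.round(s['force'],1),'w',round(s['width'],1))
E
python3 -c "
from h import *
go([632,-31],170,np.radians(174.6)); print(W(101,-19.5))"
```

```text
t 0.1 TCP [266.4 592.3 230.5] tray [-154.8  656.7] d cm [-58.91 -41.83   6.12] turn [-0.002 -0.    -0.329] F [-0.7  0.4  0.1] w 85.4
[631.73864861 -31.63716753]
```

Call:
send_rows([
  {"dx":-58.9,"dy":-41.8,"dz":6.1,"az":-0.329,"hand":0},
  {"dx":-58.9,"dy":-41.8,"dz":6.1,"az":-0.329,"hand":0},
  {"dx":-58.9,"dy":-41.8,"dz":6.1,"az":-0.329,"hand":0},
  {"dx":-58.9,"dy":-41.8,"dz":6.1,"az":-0.329,"hand":0},
  {"dx":-58.9,"dy":-41.8,"dz":6.1,"az":-0.329,"hand":0},
  {"dx":-58.9,"dy":-41.8,"dz":6.1,"az":-0.329,"hand":0},
  {"dx":-58.9,"dy":-41.8,"dz":6.1,"az":-0.329,"hand":0},
  {"dx":-58.9,"dy":-41.8,"dz":6.1,"az":-0.329,"hand":0},
  {"dx":-58.9,"dy":-41.8,"dz":6.1,"az":-0.329,"hand":0},
  {"dx":-58.9,"dy":-41.8,"dz":6.1,"az":-0.329,"hand":0},
])

```text
invalid input at $.series[0]: expected keys ax, ay, az, dx, dy, dz, hand
```

```bash
python3 -c "
from h import *
go([632,-31],170,np.radians(174.6))"
```

```text
t 0.1 TCP [266.4 592.3 230.5] tray [-154.8  656.7] d cm [-58.91 -41.83   6.12] turn [-0.002 -0.    -0.329] F [-0.7  0.4  0.1] w 85.4
```

Call:
send_rows([
  {"ax":0,"ay":0,"az":-0.33,"dx":-58.9,"dy":-41.8,"dz":6.1,"hand":0},
  {"ax":0,"ay":0,"az":-0.33,"dx":-58.9,"dy":-41.8,"dz":6.1,"hand":0},
  {"ax":0,"ay":0,"az":-0.33,"dx":-58.9,"dy":-41.8,"dz":6.1,"hand":0},
  {"ax":0,"ay":0,"az":-0.33,"dx":-58.9,"dy":-41.8,"dz":6.1,"hand":0},
  {"ax":0,"ay":0,"az":-0.33,"dx":-58.9,"dy":-41.8,"dz":6.1,"hand":0},
  {"ax":0,"ay":0,"az":-0.33,"dx":-58.9,"dy":-41.8,"dz":6.1,"hand":0},
  {"ax":0,"ay":0,"az":-0.33,"dx":-58.9,"dy":-41.8,"dz":6.1,"hand":0},
  {"ax":0,"ay":0,"az":-0.33,"dx":-58.9,"dy":-41.8,"dz":6.1,"hand":0},
  {"ax":0,"ay":0,"az":-0.33,"dx":-58.9,"dy":-41.8,"dz":6.1,"hand":0},
  {"ax":0,"ay":0,"az":-0.33,"dx":-58.9,"dy":-41.8,"dz":6.1,"hand":0},
])

```text
clock: 1.1
eef_pos: [519.4, 161.3, 188.9]
tool_rot: [-3.142, -0.0, 3.049]
force: [0.8, -0.1, 0.1]
width: 85.3
gripper_force: 0.0
```

```bash
python3 -c "
from h import *
go([632,-31],170,np.radians(174.6))"
```

```text
t 1.1 TCP [519.4 161.3 188.9] tray [ 22.5 189.5] d cm [-12.99 -18.1    1.88] turn [-0.    -0.     0.002] F [ 0.8 -0.1  0.1] w 85.3
```

Call:
send_rows([
  {"ax":0,"ay":0,"az":0,"dx":-13,"dy":-18.1,"dz":1.9,"hand":0},
  {"ax":0,"ay":0,"az":0,"dx":-13,"dy":-18.1,"dz":1.9,"hand":0},
  {"ax":0,"ay":0,"az":0,"dx":-13,"dy":-18.1,"dz":1.9,"hand":0},
  {"ax":0,"ay":0,"az":0,"dx":-13,"dy":-18.1,"dz":1.9,"hand":0},
  {"ax":0,"ay":0,"az":0,"dx":-13,"dy":-18.1,"dz":1.9,"hand":0},
  {"ax":0,"ay":0,"az":0,"dx":-13,"dy":-18.1,"dz":1.9,"hand":0},
  {"ax":0,"ay":0,"az":0,"dx":-13,"dy":-18.1,"dz":1.9,"hand":0},
  {"ax":0,"ay":0,"az":0,"dx":-13,"dy":-18.1,"dz":1.9,"hand":0},
])

```text
clock: 1.9
eef_pos: [630.8, -27.0, 170.0]
tool_rot: [3.14, -0.001, 3.051]
force: [0.1, -0.6, -0.6]
width: 85.5
gripper_force: 0.0
```

```bash
python3 -c "
from h import *
go([632,-31],51,np.radians(174.6)); save('wrist','pics/w1.png')"
```

```text
t 1.9 TCP [630.8 -27.  170. ] tray [100.9 -14.8] d cm [-0.17 -0.4  11.9 ] turn [ 0.001 -0.001  0.004] F [ 0.1 -0.6 -0.6] w 85.5
```

View pics/w1.png

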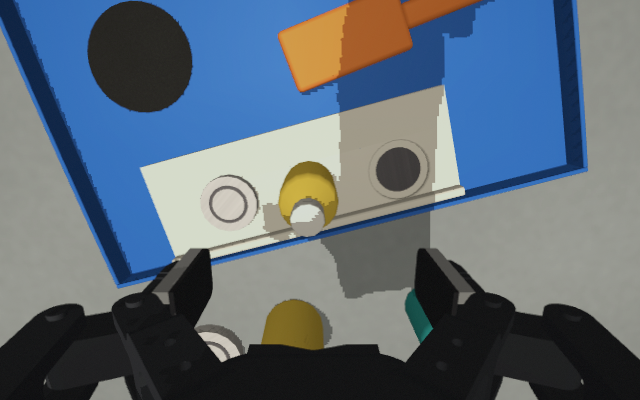

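The wrist view shows the bottle cap at (307,217) between the pads, with the cover at (229,204) and the pocket at (398,169). I'm going down.

Call:
send_rows([
  {"ax":0,"ay":0,"az":0,"dx":-0.1,"dy":-0.4,"dz":4,"hand":0},
  {"ax":0,"ay":0,"az":0,"dx":-0.1,"dy":-0.4,"dz":7,"hand":0},
  {"ax":0,"ay":0,"az":0,"dx":-0.1,"dy":-0.4,"dz":9,"hand":0},
  {"ax":0,"ay":0,"az":0,"dx":-0.1,"dy":-0.4,"dz":10.5,"hand":0},
  {"ax":0,"ay":0,"az":0,"dx":-0.1,"dy":-0.4,"dz":11.5,"hand":0},
  {"ax":0,"ay":0,"az":0,"dx":-0.1,"dy":-0.4,"dz":11.9,"hand":0},
  {"ax":0,"ay":0,"az":0,"dx":-0.1,"dy":-0.4,"dz":11.9,"hand":0},
  {"ax":0,"ay":0,"az":0,"dx":-0.1,"dy":-0.4,"dz":11.9,"hand":0},
])

```text
clock: 2.75
eef_pos: [632.9, -33.2, 52.1]
tool_rot: [3.141, 0.002, 3.049]
force: [0.6, 0.4, 0.1]
width: 85.6
gripper_force: 0.0
```

Call:
send_rows([
  {"ax":0,"ay":0,"az":0,"dx":0,"dy":0,"dz":0,"hand":1},
  {"ax":0,"ay":0,"az":0,"dx":0,"dy":0,"dz":0,"hand":1},
  {"ax":0,"ay":0,"az":0,"dx":0,"dy":0,"dz":0,"hand":1},
  {"ax":0,"ay":0,"az":0,"dx":0,"dy":0,"dz":0,"hand":1},
  {"ax":0,"ay":0,"az":0,"dx":0,"dy":0,"dz":0,"hand":1},
  {"ax":0,"ay":0,"az":0,"dx":0,"dy":0,"dz":0,"hand":1},
  {"ax":0,"ay":0,"az":0,"dx":0,"dy":0,"dz":0,"hand":1},
  {"ax":0,"ay":0,"az":0,"dx":0,"dy":0,"dz":0,"hand":1},
])

```text
clock: 3.55
eef_pos: [632.7, -33.0, 52.1]
tool_rot: [3.141, 0.001, 3.049]
force: [-1.2, 0.3, 6.3]
width: 42.5
gripper_force: 60.3
```

```bash
python3 -c "
from h import *
go(W(-40,-130),97,np.radians(174.6)); print(W(-40,-130)); save('scene','pics/s2.png')"
```

```text
t 3.55 TCP [632.7 -33.   52.1] tray [101.7 -21. ] d cm [ 10.88 -14.18  -4.51] turn [0.    0.001 0.002] F [-1.2  0.3  6.3] w 42.5
[ 511.20056311 -164.15818453]
```

Call:
send_rows([
  {"ax":0,"ay":0,"az":0,"dx":0,"dy":0,"dz":-2,"hand":1},
  {"ax":0,"ay":0,"az":0,"dx":0,"dy":0,"dz":-4,"hand":1},
  {"ax":0,"ay":0,"az":0,"dx":2,"dy":-2.6,"dz":-4,"hand":1},
  {"ax":0,"ay":0,"az":0,"dx":4.2,"dy":-5.5,"dz":-4,"hand":1},
  {"ax":0,"ay":0,"az":0,"dx":6.5,"dy":-8.5,"dz":-4,"hand":1},
  {"ax":0,"ay":0,"az":0,"dx":8.7,"dy":-11.3,"dz":-4,"hand":1},
  {"ax":0,"ay":0,"az":0,"dx":10.2,"dy":-13.3,"dz":-4,"hand":1},
  {"ax":0,"ay":0,"az":0,"dx":10.9,"dy":-14.2,"dz":-3,"hand":1},
  {"ax":0,"ay":0,"az":0,"dx":10.9,"dy":-14.2,"dz":-1.5,"hand":1},
  {"ax":0,"ay":0,"az":0,"dx":10.9,"dy":-14.2,"dz":-0.5,"hand":1},
])

```text
clock: 4.6
eef_pos: [509.8, -165.0, 55.4]
tool_rot: [3.142, -0.001, 3.048]
force: [0.1, 0.6, -1.3]
width: 42.1
gripper_force: 61.1
```

Call:
send_rows([
  {"ax":0,"ay":0,"az":0,"dx":0,"dy":0,"dz":0.5,"hand":1},
  {"ax":0,"ay":0,"az":0,"dx":0,"dy":0,"dz":1.0,"hand":1},
  {"ax":0,"ay":0,"az":0,"dx":0,"dy":0,"dz":1.4,"hand":1},
  {"ax":0,"ay":0,"az":0,"dx":0,"dy":0,"dz":1.5,"hand":1},
  {"ax":0,"ay":0,"az":0,"dx":0,"dy":0,"dz":1.5,"hand":1},
  {"ax":0,"ay":0,"az":0,"dx":0,"dy":0,"dz":1.5,"hand":1},
])

```text
clock: 5.2
eef_pos: [510.7, -164.5, 41.5]
tool_rot: [-3.142, 0.0, 3.049]
force: [-0.4, -0.2, -0.5]
width: 42.1
gripper_force: 61.1
```

```bash
python3 -c "
from h import *
go(W(-40,-130),39,np.radians(174.6)); save('scene','pics/s3.png'); save('top','pics/t3.png')
a=cv2.imread('pics/s3.png')[130:310,170:330];b=cv2.imread('pics/t3.png')[150:310,330:470]
f=lambda x:cv2.resize(x,(395,400))
cv2.imwrite('pics/c3.png',np.hstack([f(a),f(b)]))"
```

```text
t 5.2 TCP [ 510.7 -164.5   41.5] tray [ -40.5 -130.3] d cm [-0.04  0.04  0.25] turn [-0.     0.     0.002] F [-0.4 -0.2 -0.5] w 42.1
```

View pics/c3.png

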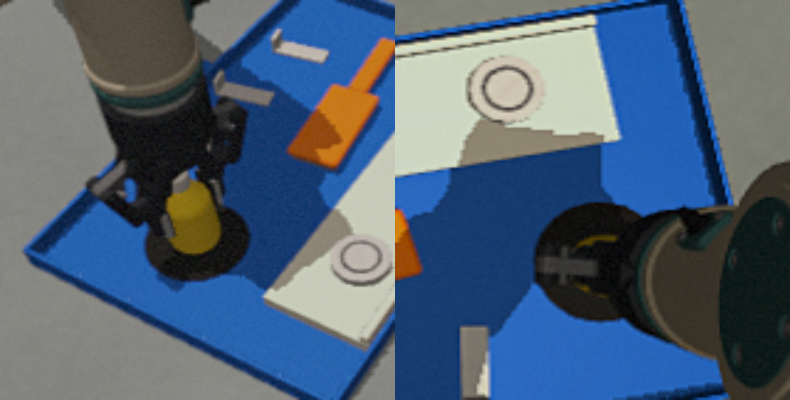

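The bottle hangs upright over the middle of the mat, just short of touching. I'll lower it the last millimetres.

Call:
send_rows([
  {"ax":0,"ay":0,"az":0,"dx":0,"dy":0,"dz":0.1,"hand":1},
  {"ax":0,"ay":0,"az":0,"dx":0,"dy":0,"dz":0.2,"hand":1},
  {"ax":0,"ay":0,"az":0,"dx":0,"dy":0,"dz":0.25,"hand":1},
  {"ax":0,"ay":0,"az":0,"dx":0,"dy":0,"dz":0.25,"hand":1},
])

```text
clock: 5.7
eef_pos: [510.4, -164.5, 38.6]
tool_rot: [3.142, -0.0, 3.049]
force: [-0.0, -0.1, -0.8]
width: 42.4
gripper_force: 61.1
```

Call:
send_rows([
  {"ax":0,"ay":0,"az":0,"dx":0,"dy":0,"dz":0.05,"hand":1},
  {"ax":0,"ay":0,"az":0,"dx":0,"dy":0,"dz":0.1,"hand":1},
  {"ax":0,"ay":0,"az":0,"dx":0,"dy":0,"dz":0.1,"hand":1},
])

```text
clock: 6.0
eef_pos: [510.6, -164.5, 38.1]
tool_rot: [-3.142, 0.0, 3.049]
force: [-1.2, -0.1, 3.7]
width: 42.4
gripper_force: 61.4
```

Touching. I'll release, then rise clear.

Call:
send_rows([
  {"ax":0,"ay":0,"az":0,"dx":0,"dy":0,"dz":0,"hand":0},
  {"ax":0,"ay":0,"az":0,"dx":0,"dy":0,"dz":0,"hand":0},
  {"ax":0,"ay":0,"az":0,"dx":0,"dy":0,"dz":0,"hand":0},
  {"ax":0,"ay":0,"az":0,"dx":0,"dy":0,"dz":0,"hand":0},
  {"ax":0,"ay":0,"az":0,"dx":0,"dy":0,"dz":0,"hand":0},
  {"ax":0,"ay":0,"az":0,"dx":0,"dy":0,"dz":-1,"hand":0},
  {"ax":0,"ay":0,"az":0,"dx":0,"dy":0,"dz":-4,"hand":0},
  {"ax":0,"ay":0,"az":0,"dx":0,"dy":0,"dz":-8,"hand":0},
  {"ax":0,"ay":0,"az":0,"dx":0,"dy":0,"dz":-11,"hand":0},
  {"ax":0,"ay":0,"az":0,"dx":0,"dy":0,"dz":-12,"hand":0},
])

```text
clock: 7.0
eef_pos: [512.4, -165.1, 161.5]
tool_rot: [-3.14, 0.006, 3.049]
force: [0.2, 0.1, -0.4]
width: 85.2
gripper_force: 0.0
```

Run:
```python
from h import *
go(W(98.5,-90.5),150,np.radians(174.6))
d=save('scene','pics/s4.png')
hs=cv2.cvtColor(d['pixels'],cv2.COLOR_RGB2HSV)
yl=cv2.inRange(hs,(18,120,60),(32,255,255)); m=np.zeros_like(yl); m[190:280,210:300]=yl[190:280,210:300]
print('bottle',cv2.boundingRect(m),cv2.countNonZero(m)); b=W(-40,-130)
print(proj(d,[[*b,5],[*b,70]]).round(1).tolist())
```

```text
t 7.0 TCP [ 512.4 -165.1  161.5] tray [ -39.  -131.1] d cm [-12.23   7.47   1.21] turn [-0.001  0.006  0.001] F [ 0.2  0.1 -0.4] w 85.2
bottle (235, 212, 25, 33) 609
[[249.7, 237.3], [244.8, 219.0]]
```

Call:
send_rows([
  {"ax":0,"ay":0,"az":0,"dx":-4,"dy":2.5,"dz":0,"hand":0.3},
  {"ax":0,"ay":0,"az":0,"dx":-8,"dy":5,"dz":0,"hand":0.3},
  {"ax":0,"ay":0,"az":0,"dx":-11,"dy":6.9,"dz":0,"hand":0.3},
  {"ax":0,"ay":0,"az":0,"dx":-11.9,"dy":7.5,"dz":2,"hand":0.3},
  {"ax":0,"ay":0,"az":0,"dx":-11.9,"dy":7.5,"dz":5,"hand":0.3},
  {"ax":0,"ay":0,"az":0,"dx":-11.9,"dy":7.5,"dz":8,"hand":0.3},
  {"ax":0,"ay":0,"az":0,"dx":-11.9,"dy":7.5,"dz":9,"hand":0.3},
  {"ax":0,"ay":0,"az":0,"dx":-11.9,"dy":7.5,"dz":9,"hand":0.3},
  {"ax":0,"ay":0,"az":0,"dx":-11.9,"dy":7.5,"dz":9,"hand":0.3},
])

```text
clock: 7.95
eef_pos: [636.4, -101.0, 68.3]
tool_rot: [3.142, 0.001, 3.049]
force: [1.0, 0.4, -0.2]
width: 59.8
gripper_force: 0.0
```

Run:
```python
from h import *
go(W(95.6,-89.7),20,np.radians(174.6))
d=save('wrist','pics/w5.png')
```

```text
t 7.95 TCP [ 636.4 -101.    68.3] tray [ 94.  -88.6] d cm [-0.18 -0.06  4.83] turn [0.    0.001 0.001] F [ 1.   0.4 -0.2] w 59.8
```

View pics/w5.png

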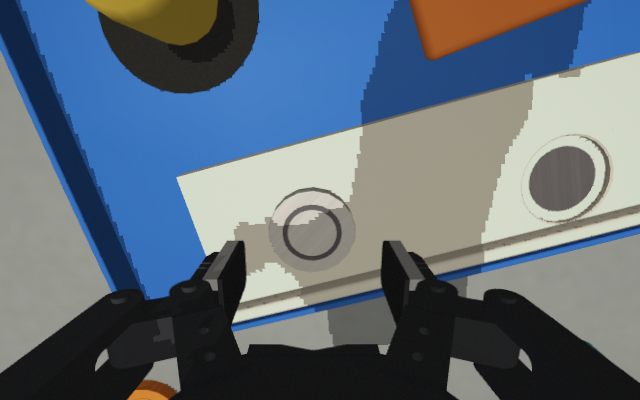

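The wrist view shows the cover's ring at (312,233), centred between the pads, and the pocket's dark centre at (562,178). Next I'll compute both.

Run:
```python
from h import *
d=dict(np.load('pics/w5.npz'))
for px,z in (((312,233),28),((562,178),13.5)): print(T(onz(d,*px,z)))
```

```text
[ 98.8 -89.8]
[108.9  62.4]
```

Call:
send_rows([
  {"ax":0,"ay":0,"az":0,"dx":-0.1,"dy":0,"dz":2,"hand":0.3},
  {"ax":0,"ay":0,"az":0,"dx":-0.1,"dy":0,"dz":3.5,"hand":0.3},
  {"ax":0,"ay":0,"az":0,"dx":-0.1,"dy":0,"dz":4.5,"hand":0.3},
  {"ax":0,"ay":0,"az":0,"dx":-0.1,"dy":0,"dz":4.8,"hand":0.3},
  {"ax":0,"ay":0,"az":0,"dx":-0.1,"dy":0,"dz":4.8,"hand":0.3},
  {"ax":0,"ay":0,"az":0,"dx":-0.1,"dy":0,"dz":4.8,"hand":0.3},
])

```text
clock: 8.6
eef_pos: [637.4, -101.0, 20.2]
tool_rot: [3.142, 0.001, 3.049]
force: [-0.1, -0.1, 0.0]
width: 59.9
gripper_force: 0.0
```

Call:
send_rows([
  {"ax":0,"ay":0,"az":0,"dx":0,"dy":0,"dz":0.1,"hand":0.3},
  {"ax":0,"ay":0,"az":0,"dx":0,"dy":0,"dz":0.2,"hand":0.3},
  {"ax":0,"ay":0,"az":0,"dx":0,"dy":0,"dz":0.3,"hand":0.3},
  {"ax":0,"ay":0,"az":0,"dx":0,"dy":0,"dz":0.3,"hand":0.3},
])

```text
clock: 9.0
eef_pos: [636.9, -100.9, 16.7]
tool_rot: [3.142, -0.0, 3.049]
force: [-0.4, -0.2, 0.2]
width: 60.0
gripper_force: 0.0
```

Call:
send_rows([
  {"ax":0,"ay":0,"az":0,"dx":0,"dy":0,"dz":0.1,"hand":0.3},
  {"ax":0,"ay":0,"az":0,"dx":0,"dy":0,"dz":0.2,"hand":0.3},
  {"ax":0,"ay":0,"az":0,"dx":0,"dy":0,"dz":0.2,"hand":0.3},
])

```text
clock: 9.3
eef_pos: [636.7, -100.9, 14.5]
tool_rot: [3.142, -0.0, 3.049]
force: [0.0, -1.2, -0.5]
width: 59.7
gripper_force: 0.0
```

Call:
send_rows([
  {"ax":0,"ay":0,"az":0,"dx":0,"dy":0,"dz":0.1,"hand":0.3},
  {"ax":0,"ay":0,"az":0,"dx":0,"dy":0,"dz":0.15,"hand":0.3},
  {"ax":0,"ay":0,"az":0,"dx":0,"dy":0,"dz":0.15,"hand":0.3},
])

```text
clock: 9.6
eef_pos: [636.9, -100.9, 13.2]
tool_rot: [3.142, -0.0, 3.049]
force: [-0.4, 0.2, 0.5]
width: 59.7
gripper_force: 0.0
```

Call:
send_rows([
  {"ax":0,"ay":0,"az":0,"dx":0,"dy":0,"dz":0.1,"hand":0.3},
  {"ax":0,"ay":0,"az":0,"dx":0,"dy":0,"dz":0.1,"hand":0.3},
])

```text
clock: 9.8
eef_pos: [637.0, -101.0, 13.1]
tool_rot: [-3.142, 0.0, 3.049]
force: [-2.4, 0.5, 6.5]
width: 59.8
gripper_force: 3.2
```

Call:
send_rows([
  {"ax":0,"ay":0,"az":0,"dx":0,"dy":0,"dz":0.1,"hand":0.3},
  {"ax":0,"ay":0,"az":0,"dx":0,"dy":0,"dz":0.1,"hand":0.3},
])

```text
clock: 10.0
eef_pos: [637.0, -101.0, 13.0]
tool_rot: [-3.141, 0.0, 3.049]
force: [-4.3, 1.2, 12.5]
width: 59.9
gripper_force: 6.5
```

Fingertip contact on the slab came at TCP z 13.1. I'll rise about 1.5 mm clear and start pushing slowly.

Call:
send_rows([
  {"ax":0,"ay":0,"az":0,"dx":0,"dy":0,"dz":-0.35,"hand":0.3},
  {"ax":0,"ay":0,"az":0,"dx":0,"dy":0,"dz":-0.35,"hand":0.3},
  {"ax":0,"ay":0,"az":0,"dx":0,"dy":0.2,"dz":-0.35,"hand":0.3},
  {"ax":0,"ay":0,"az":0,"dx":0,"dy":0.4,"dz":-0.35,"hand":0.3},
  {"ax":0,"ay":0,"az":0,"dx":0,"dy":0.6,"dz":-0.35,"hand":0.3},
  {"ax":0,"ay":0,"az":0,"dx":0,"dy":0.8,"dz":-0.35,"hand":0.3},
  {"ax":0,"ay":0,"az":0,"dx":0,"dy":1.0,"dz":-0.35,"hand":0.3},
  {"ax":0,"ay":0,"az":0,"dx":0,"dy":1.2,"dz":-0.35,"hand":0.3},
])

```text
clock: 10.8
eef_pos: [637.9, -88.8, 14.6]
tool_rot: [-3.142, -0.0, 3.049]
force: [0.2, -0.4, 0.1]
width: 59.9
gripper_force: 0.4
```

Call:
send_rows([
  {"ax":0,"ay":0,"az":0,"dx":0,"dy":0.2,"dz":0,"hand":0.3},
  {"ax":0,"ay":0,"az":0,"dx":0,"dy":0.4,"dz":0,"hand":0.3},
  {"ax":0,"ay":0,"az":0,"dx":0,"dy":0.6,"dz":0,"hand":0.3},
  {"ax":0,"ay":0,"az":0,"dx":0,"dy":0.8,"dz":0,"hand":0.3},
  {"ax":0,"ay":0,"az":0,"dx":0,"dy":1.0,"dz":0,"hand":0.3},
  {"ax":0,"ay":0,"az":0,"dx":0,"dy":1.2,"dz":0,"hand":0.3},
  {"ax":0,"ay":0,"az":0,"dx":0,"dy":1.4,"dz":0,"hand":0.3},
  {"ax":0,"ay":0,"az":0,"dx":0,"dy":1.6,"dz":0,"hand":0.3},
  {"ax":0,"ay":0,"az":0,"dx":0,"dy":1.8,"dz":0,"hand":0.3},
  {"ax":0,"ay":0,"az":0,"dx":0,"dy":2.0,"dz":0,"hand":0.3},
])

```text
clock: 11.8
eef_pos: [639.9, -68.9, 14.7]
tool_rot: [3.142, -0.0, 3.049]
force: [-0.3, -0.8, -0.4]
width: 60.0
gripper_force: 0.3
```

Run:
```python
from h import *
go(W(109,62),14.5,np.radians(174.6))
d=save('wrist','pics/w6.png')
```

```text
t 11.8 TCP [639.9 -68.9  14.7] tray [102.8 -57.6] d cm [ 2.49 11.72  0.02] turn [ 0.    -0.     0.001] F [-0.3 -0.8 -0.4] w 60.0
```

View pics/w6.png

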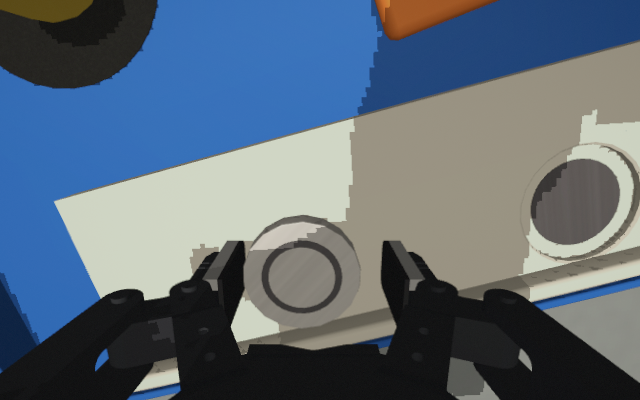

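The trailing pad (left, 243,270) pushes the cover (ring at 302,277), which stays flat and centred. I'll continue to the rim, then along it.

Call:
send_rows([
  {"ax":0,"ay":0,"az":0,"dx":0,"dy":0.2,"dz":0,"hand":0.3},
  {"ax":0,"ay":0,"az":0,"dx":0,"dy":0.4,"dz":0,"hand":0.3},
  {"ax":0,"ay":0,"az":0,"dx":0,"dy":0.6,"dz":0,"hand":0.3},
  {"ax":0,"ay":0,"az":0,"dx":0,"dy":0.8,"dz":0,"hand":0.3},
  {"ax":0,"ay":0,"az":0,"dx":0,"dy":1.0,"dz":0,"hand":0.3},
  {"ax":0,"ay":0,"az":0,"dx":0,"dy":1.2,"dz":0,"hand":0.3},
  {"ax":0,"ay":0,"az":0,"dx":0,"dy":1.4,"dz":0,"hand":0.3},
  {"ax":0,"ay":0,"az":0,"dx":0,"dy":1.6,"dz":0,"hand":0.3},
  {"ax":0,"ay":0,"az":0,"dx":0,"dy":1.8,"dz":0,"hand":0.3},
])

```text
clock: 12.75
eef_pos: [641.6, -51.0, 14.7]
tool_rot: [-3.142, 0.0, 3.049]
force: [-1.1, -1.2, -0.6]
width: 59.9
gripper_force: 0.5
```

Call:
send_rows([
  {"ax":0,"ay":0,"az":0,"dx":0.05,"dy":0.2,"dz":0,"hand":0.3},
  {"ax":0,"ay":0,"az":0,"dx":0.1,"dy":0.4,"dz":0,"hand":0.3},
  {"ax":0,"ay":0,"az":0,"dx":0.16,"dy":0.6,"dz":0,"hand":0.3},
  {"ax":0,"ay":0,"az":0,"dx":0.21,"dy":0.8,"dz":0,"hand":0.3},
  {"ax":0,"ay":0,"az":0,"dx":0.27,"dy":1.0,"dz":0,"hand":0.3},
  {"ax":0,"ay":0,"az":0,"dx":0.32,"dy":1.2,"dz":0,"hand":0.3},
  {"ax":0,"ay":0,"az":0,"dx":0.38,"dy":1.4,"dz":0,"hand":0.3},
  {"ax":0,"ay":0,"az":0,"dx":0.43,"dy":1.6,"dz":0,"hand":0.3},
  {"ax":0,"ay":0,"az":0,"dx":0.48,"dy":1.8,"dz":0,"hand":0.3},
  {"ax":0,"ay":0,"az":0,"dx":0.54,"dy":2.0,"dz":0,"hand":0.3},
])

```text
clock: 13.75
eef_pos: [637.7, -31.1, 14.7]
tool_rot: [-3.141, -0.001, 3.048]
force: [-3.0, -4.0, 0.4]
width: 59.8
gripper_force: 2.3
```

Run:
```python
from h import *
go(W(109,62),14.5,np.radians(174.6))
d=save('wrist','pics/w7.png')
g=cv2.cvtColor(d['pixels'],cv2.COLOR_RGB2GRAY)
g2=g[180:345,243:385]
for c in (cv2.HoughCircles(g2,cv2.HOUGH_GRADIENT,1,20,param1=80,param2=15,minRadius=30,maxRadius=65)[0][:4]):
  x,y=c[0]+243,c[1]+180; print(x,y,c[2],T(onz(d,x,y,28)))
```

```text
t 13.75 TCP [637.7 -31.1  14.7] tray [106.9 -20. ] d cm [1.92 7.97 0.01] turn [-0.001 -0.001  0.001] F [-3.  -4.   0.4] w 59.8
300.5 273.5 57.8 [108.1 -24.9]
296.5 294.5 46.6 [117.2 -29.2]
322.5 288.5 56.6 [117.3 -17.8]
281.5 280.5 37.7 [109.2 -33.5]
```

Cover meets the rim (about 3.6 N into it). I'll ease the path slightly off the rim and go on.

Call:
send_rows([
  {"ax":0,"ay":0,"az":0,"dx":0.1,"dy":0.2,"dz":0,"hand":0.3},
  {"ax":0,"ay":0,"az":0,"dx":0.16,"dy":0.4,"dz":0,"hand":0.3},
  {"ax":0,"ay":0,"az":0,"dx":0.21,"dy":0.6,"dz":0,"hand":0.3},
  {"ax":0,"ay":0,"az":0,"dx":0.27,"dy":0.8,"dz":0,"hand":0.3},
  {"ax":0,"ay":0,"az":0,"dx":0.32,"dy":1.0,"dz":0,"hand":0.3},
  {"ax":0,"ay":0,"az":0,"dx":0.37,"dy":1.2,"dz":0,"hand":0.3},
  {"ax":0,"ay":0,"az":0,"dx":0.43,"dy":1.4,"dz":0,"hand":0.3},
  {"ax":0,"ay":0,"az":0,"dx":0.48,"dy":1.6,"dz":0,"hand":0.3},
  {"ax":0,"ay":0,"az":0,"dx":0.53,"dy":1.8,"dz":0,"hand":0.3},
  {"ax":0,"ay":0,"az":0,"dx":0.59,"dy":2.0,"dz":0,"hand":0.3},
])

```text
clock: 14.8
eef_pos: [634.0, -10.0, 14.7]
tool_rot: [3.141, 0.0, 3.049]
force: [-1.2, -2.9, -0.1]
width: 59.6
gripper_force: 1.6
```

Call:
send_rows([
  {"ax":0,"ay":0,"az":0,"dx":0.05,"dy":0.2,"dz":0,"hand":0.3},
  {"ax":0,"ay":0,"az":0,"dx":0.11,"dy":0.4,"dz":0,"hand":0.3},
  {"ax":0,"ay":0,"az":0,"dx":0.16,"dy":0.6,"dz":0,"hand":0.3},
  {"ax":0,"ay":0,"az":0,"dx":0.22,"dy":0.8,"dz":0,"hand":0.3},
  {"ax":0,"ay":0,"az":0,"dx":0.27,"dy":1.0,"dz":0,"hand":0.3},
  {"ax":0,"ay":0,"az":0,"dx":0.33,"dy":1.2,"dz":0,"hand":0.3},
  {"ax":0,"ay":0,"az":0,"dx":0.38,"dy":1.4,"dz":0,"hand":0.3},
  {"ax":0,"ay":0,"az":0,"dx":0.43,"dy":1.6,"dz":0,"hand":0.3},
  {"ax":0,"ay":0,"az":0,"dx":0.48,"dy":1.8,"dz":0,"hand":0.3},
  {"ax":0,"ay":0,"az":0,"dx":0.54,"dy":2.0,"dz":0,"hand":0.3},
])

```text
clock: 15.8
eef_pos: [630.5, 10.3, 14.7]
tool_rot: [3.142, -0.0, 3.049]
force: [-1.3, -2.6, -0.2]
width: 59.9
gripper_force: 1.3
```

Call:
send_rows([
  {"ax":0,"ay":0,"az":0,"dx":0.05,"dy":0.2,"dz":0,"hand":0.3},
  {"ax":0,"ay":0,"az":0,"dx":0.11,"dy":0.4,"dz":0,"hand":0.3},
  {"ax":0,"ay":0,"az":0,"dx":0.16,"dy":0.6,"dz":0,"hand":0.3},
  {"ax":0,"ay":0,"az":0,"dx":0.22,"dy":0.8,"dz":0,"hand":0.3},
  {"ax":0,"ay":0,"az":0,"dx":0.27,"dy":1.0,"dz":0,"hand":0.3},
  {"ax":0,"ay":0,"az":0,"dx":0.33,"dy":1.2,"dz":0,"hand":0.3},
  {"ax":0,"ay":0,"az":0,"dx":0.38,"dy":1.4,"dz":0,"hand":0.3},
  {"ax":0,"ay":0,"az":0,"dx":0.41,"dy":1.5,"dz":0,"hand":0.3},
  {"ax":0,"ay":0,"az":0,"dx":0.43,"dy":1.6,"dz":0,"hand":0.3},
  {"ax":0,"ay":0,"az":0,"dx":0.46,"dy":1.7,"dz":0,"hand":0.3},
])

```text
clock: 16.8
eef_pos: [627.5, 27.5, 14.7]
tool_rot: [-3.142, 0.0, 3.049]
force: [-0.5, -2.8, -0.3]
width: 59.7
gripper_force: 1.1
```

Call:
send_rows([
  {"ax":0,"ay":0,"az":0,"dx":0.03,"dy":0.1,"dz":0,"hand":0.3},
  {"ax":0,"ay":0,"az":0,"dx":0.05,"dy":0.2,"dz":0,"hand":0.3},
  {"ax":0,"ay":0,"az":0,"dx":0.08,"dy":0.3,"dz":0,"hand":0.3},
  {"ax":0,"ay":0,"az":0,"dx":0.11,"dy":0.4,"dz":0,"hand":0.3},
  {"ax":0,"ay":0,"az":0,"dx":0.14,"dy":0.5,"dz":0,"hand":0.3},
  {"ax":0,"ay":0,"az":0,"dx":0.16,"dy":0.6,"dz":0,"hand":0.3},
  {"ax":0,"ay":0,"az":0,"dx":0.19,"dy":0.7,"dz":0,"hand":0.3},
  {"ax":0,"ay":0,"az":0,"dx":0.22,"dy":0.8,"dz":0,"hand":0.3},
  {"ax":0,"ay":0,"az":0,"dx":0.24,"dy":0.9,"dz":0,"hand":0.3},
  {"ax":0,"ay":0,"az":0,"dx":0.27,"dy":1.0,"dz":0,"hand":0.3},
])

```text
clock: 17.8
eef_pos: [625.7, 37.7, 14.7]
tool_rot: [-3.141, -0.0, 3.049]
force: [-1.7, -1.7, 0.4]
width: 59.4
gripper_force: 1.2
```

Run:
```python
from h import *
go(W(109,62),14.5,np.radians(174.6))
```

```text
t 17.8 TCP [625.7  37.7  14.7] tray [106.6  49.8] d cm [0.09 1.24 0.02] turn [-0.    -0.     0.001] F [-1.7 -1.7  0.4] w 59.4
```

Call:
send_rows([
  {"ax":0,"ay":0,"az":0,"dx":0.03,"dy":0.1,"dz":0,"hand":0.3},
  {"ax":0,"ay":0,"az":0,"dx":0.05,"dy":0.2,"dz":0,"hand":0.3},
  {"ax":0,"ay":0,"az":0,"dx":0.08,"dy":0.3,"dz":0,"hand":0.3},
  {"ax":0,"ay":0,"az":0,"dx":0.11,"dy":0.4,"dz":0,"hand":0.3},
  {"ax":0,"ay":0,"az":0,"dx":0.14,"dy":0.5,"dz":0,"hand":0.3},
  {"ax":0,"ay":0,"az":0,"dx":0.16,"dy":0.6,"dz":0,"hand":0.3},
  {"ax":0,"ay":0,"az":0,"dx":0.19,"dy":0.7,"dz":0,"hand":0.3},
  {"ax":0,"ay":0,"az":0,"dx":0.22,"dy":0.8,"dz":0,"hand":0.3},
  {"ax":0,"ay":0,"az":0,"dx":0.24,"dy":0.9,"dz":0,"hand":0.3},
  {"ax":0,"ay":0,"az":0,"dx":0.27,"dy":1.0,"dz":0,"hand":0.3},
])

```text
clock: 18.8
eef_pos: [623.9, 47.7, 14.7]
tool_rot: [-3.141, -0.0, 3.049]
force: [-1.2, -4.4, 1.1]
width: 59.8
gripper_force: 1.9
```

Call:
send_rows([
  {"ax":0,"ay":0,"az":0,"dx":0.01,"dy":0.05,"dz":0,"hand":0.3},
  {"ax":0,"ay":0,"az":0,"dx":0.03,"dy":0.1,"dz":0,"hand":0.3},
  {"ax":0,"ay":0,"az":0,"dx":0.04,"dy":0.15,"dz":0,"hand":0.3},
  {"ax":0,"ay":0,"az":0,"dx":0.05,"dy":0.2,"dz":0,"hand":0.3},
  {"ax":0,"ay":0,"az":0,"dx":0.07,"dy":0.25,"dz":0,"hand":0.3},
  {"ax":0,"ay":0,"az":0,"dx":0.08,"dy":0.3,"dz":0,"hand":0.3},
  {"ax":0,"ay":0,"az":0,"dx":0.1,"dy":0.35,"dz":0,"hand":0.3},
  {"ax":0,"ay":0,"az":0,"dx":0.11,"dy":0.4,"dz":0,"hand":0.3},
])

```text
clock: 19.6
eef_pos: [623.8, 53.4, 14.7]
tool_rot: [3.14, 0.001, 3.05]
force: [0.1, -1.3, -0.6]
width: 59.9
gripper_force: 0.3
```

The push rose to about 4.5 N and then fell, which may be the drop. I'll look.

Run:
```python
from h import *
go(W(109,62),14.5,np.radians(174.6))
d=save('wrist','pics/w8.png')
```

```text
t 19.6 TCP [623.8  53.4  14.7] tray [107.4  65.7] d cm [-0.25 -0.32  0.02] turn [0.002 0.001 0.003] F [ 0.1 -1.3 -0.6] w 59.9
```

View pics/w8.png

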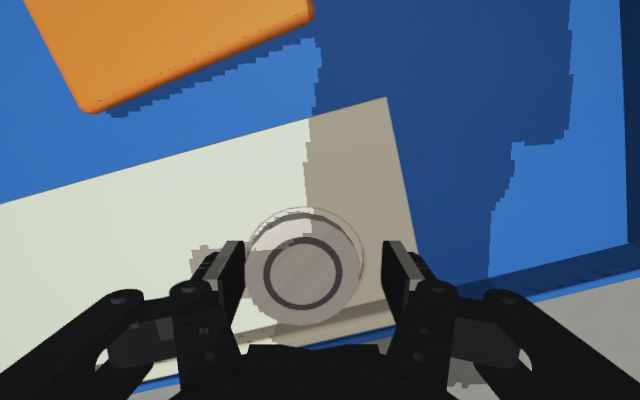

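The cover (303,273) now covers the pocket, and the pocket's outline shows at its top right (303,207)–(362,262). I'll nudge on a little to tell from the force whether it's seated.

Call:
send_rows([
  {"ax":0,"ay":0,"az":0,"dx":0.01,"dy":0.03,"dz":0,"hand":0.3},
  {"ax":0,"ay":0,"az":0,"dx":0.02,"dy":0.06,"dz":0,"hand":0.3},
  {"ax":0,"ay":0,"az":0,"dx":0.02,"dy":0.09,"dz":0,"hand":0.3},
])

```text
clock: 19.95
eef_pos: [623.3, 53.3, 14.8]
tool_rot: [3.141, 0.0, 3.049]
force: [0.0, -0.2, 0.3]
width: 59.6
gripper_force: 0.0
```

Run:
```python
from h import *
go(W(109,62),14.5,np.radians(174.6))
```

```text
t 19.95 TCP [623.3  53.3  14.8] tray [106.9  65.6] d cm [-0.3  -0.29  0.03] turn [0.    0.    0.002] F [ 0.  -0.2  0.3] w 59.6
```

Call:
send_rows([
  {"ax":0,"ay":0,"az":0,"dx":0.01,"dy":0.05,"dz":0,"hand":0.3},
  {"ax":0,"ay":0,"az":0,"dx":0.02,"dy":0.09,"dz":0,"hand":0.3},
  {"ax":0,"ay":0,"az":0,"dx":0.03,"dy":0.12,"dz":0,"hand":0.3},
])

```text
clock: 20.25
eef_pos: [623.0, 53.8, 14.7]
tool_rot: [-3.141, 0.0, 3.049]
force: [-0.5, -1.2, 0.2]
width: 59.9
gripper_force: 0.5
```

Call:
send_rows([
  {"ax":0,"ay":0,"az":0,"dx":0.01,"dy":0.05,"dz":0,"hand":0.3},
  {"ax":0,"ay":0,"az":0,"dx":0.02,"dy":0.08,"dz":0,"hand":0.3},
  {"ax":0,"ay":0,"az":0,"dx":0.02,"dy":0.08,"dz":0,"hand":0.3},
])

```text
clock: 20.55
eef_pos: [622.8, 54.7, 14.7]
tool_rot: [-3.141, -0.0, 3.049]
force: [0.2, -1.6, 0.8]
width: 59.8
gripper_force: 0.6
```

Run:
```python
from h import *
go(W(109,62),14.5,np.radians(174.6))
```

```text
t 20.55 TCP [622.8  54.7  14.7] tray [106.6  67.1] d cm [-0.36 -0.43  0.02] turn [-0.    -0.     0.001] F [ 0.2 -1.6  0.8] w 59.8
```

Call:
send_rows([
  {"ax":0,"ay":0,"az":0,"dx":0.01,"dy":0.05,"dz":0,"hand":0.3},
  {"ax":0,"ay":0,"az":0,"dx":0.03,"dy":0.1,"dz":0,"hand":0.3},
  {"ax":0,"ay":0,"az":0,"dx":0.03,"dy":0.1,"dz":0,"hand":0.3},
])

```text
clock: 20.85
eef_pos: [622.4, 55.7, 14.7]
tool_rot: [-3.141, -0.0, 3.049]
force: [-0.7, -2.3, 0.2]
width: 59.8
gripper_force: 1.0
```

Run:
```python
from h import *
go(W(109,62),14.5,np.radians(174.6)); save('wrist','pics/w9.png')
a=[cv2.imread(f'pics/w{i}.png')[190:340,225:410] for i in (8,9)]
f=lambda x:cv2.resize(x,(395,320),interpolation=cv2.INTER_CUBIC)
cv2.imwrite('pics/c9.png',np.hstack([f(x) for x in a]))
```

```text
t 20.85 TCP [622.4  55.7  14.7] tray [106.4  68.2] d cm [-0.41 -0.53  0.02] turn [-0.    -0.     0.001] F [-0.7 -2.3  0.2] w 59.8
```

Call:
send_rows([
  {"ax":0,"ay":0,"az":0,"dx":0.01,"dy":0.05,"dz":0,"hand":0.3},
  {"ax":0,"ay":0,"az":0,"dx":0.03,"dy":0.1,"dz":0,"hand":0.3},
  {"ax":0,"ay":0,"az":0,"dx":0.03,"dy":0.1,"dz":0,"hand":0.3},
])

```text
clock: 21.2
eef_pos: [622.2, 56.4, 14.7]
tool_rot: [-3.141, -0.0, 3.048]
force: [-1.7, -3.9, 1.6]
width: 59.2
gripper_force: 1.8
```

Call:
send_rows([
  {"ax":0,"ay":0,"az":0,"dx":0.01,"dy":0.05,"dz":0,"hand":0.3},
  {"ax":0,"ay":0,"az":0,"dx":0.02,"dy":0.07,"dz":0,"hand":0.3},
  {"ax":0,"ay":0,"az":0,"dx":0.02,"dy":0.07,"dz":0,"hand":0.3},
])

```text
clock: 21.5
eef_pos: [622.1, 56.6, 14.7]
tool_rot: [-3.14, -0.0, 3.048]
force: [-0.0, -5.3, 1.0]
width: 59.9
gripper_force: 2.5
```

Run:
```python
from h import *
go(W(109,62),14.5,np.radians(174.6))
```

```text
t 21.5 TCP [622.1  56.6  14.7] tray [106.3  69.1] d cm [-0.45 -0.61  0.02] turn [-0.001 -0.     0.001] F [-0.  -5.3  1. ] w 59.9
```

The push now rises steeply with hardly any motion. I'll back off to the middle, rise and look.

Call:
send_rows([
  {"ax":0,"ay":0,"az":0,"dx":0,"dy":-0.3,"dz":0,"hand":0.3},
  {"ax":0,"ay":0,"az":0,"dx":0,"dy":-0.6,"dz":0,"hand":0.3},
  {"ax":0,"ay":0,"az":0,"dx":0,"dy":-0.6,"dz":0,"hand":0.3},
  {"ax":0,"ay":0,"az":0,"dx":0,"dy":-0.6,"dz":-1,"hand":0.3},
  {"ax":0,"ay":0,"az":0,"dx":0,"dy":-0.6,"dz":-3,"hand":0.3},
  {"ax":0,"ay":0,"az":0,"dx":0,"dy":-0.6,"dz":-5,"hand":0.3},
  {"ax":0,"ay":0,"az":0,"dx":2,"dy":-0.6,"dz":-7,"hand":0.3},
  {"ax":0,"ay":0,"az":0,"dx":4,"dy":-0.6,"dz":-9,"hand":0.3},
  {"ax":0,"ay":0,"az":0,"dx":4,"dy":-0.6,"dz":-10,"hand":0.3},
  {"ax":0,"ay":0,"az":0,"dx":4,"dy":-0.6,"dz":-10,"hand":0.3},
])

```text
clock: 22.5
eef_pos: [583.8, 56.0, 116.9]
tool_rot: [3.14, 0.005, 3.049]
force: [0.5, -0.9, -0.2]
width: 59.5
gripper_force: 0.0
```

Run:
```python
from h import *
go(W(109,62),14.5,np.radians(174.6)); 
w=save('wrist','pics/w10.png'); s=save('scene','pics/s10.png')
p=proj(w,[[*W(109.3,62.3),20]])[0]; q=proj(s,[[*W(109.3,62.3),20]])[0]; print(p,q)
def cr(im,c,h): 
    x,y=np.clip(np.round(c).astype(int),[h,h],[640-h,400-h]); return cv2.resize(im[y-h:y+h,x-h:x+h],(395,395),interpolation=cv2.INTER_CUBIC)
cv2.imwrite('pics/c10.png',np.hstack([cr(cv2.imread('pics/w10.png'),p,80),cr(cv2.imread('pics/s10.png'),q,30)]))
```

```text
t 22.5 TCP [583.8  56.  116.9] tray [68.4 75. ] d cm [-4.21 -0.22 10.26] turn [0.001 0.005 0.002] F [ 0.5 -0.9 -0.2] w 59.5
[309.44105418 252.06535777] [355.45914047 197.59315975]
```

View pics/c10.png

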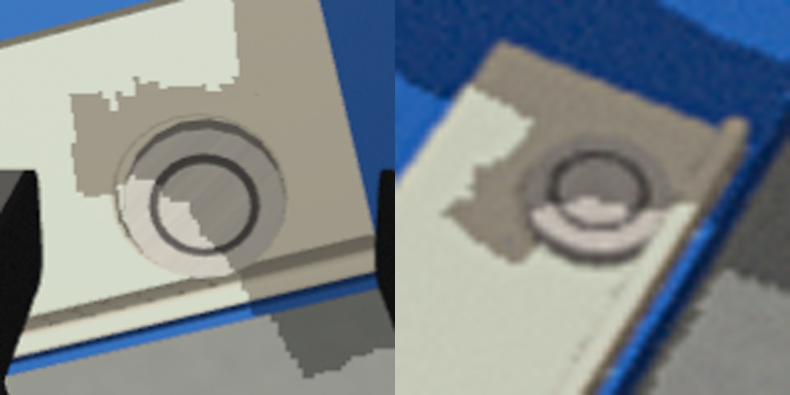

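The cover sits inside the pocket's outline, shifted to the far (+y) side. I'll check its height and tilt numerically.

Run:
```python
from h import *
# outer-edge visible height: ring triangulation and apparent ring size
def ring(f,c,h):
    d=dict(np.load(f)); g=cv2.GaussianBlur(cv2.cvtColor(d['pixels'],cv2.COLOR_RGB2GRAY),(0,0),.8).astype(float)
    pts=[]
    rr=np.arange(.55*h,1.35*h,.25)
    for a in np.linspace(0,2*np.pi,120,endpoint=False):
        x=(c[0]+rr*np.cos(a)).astype(np.float32);y=(c[1]+rr*np.sin(a)).astype(np.float32)
        p=cv2.remap(g.astype(np.float32),x[None],y[None],cv2.INTER_LINEAR)[0]; k=p.argmin()
        if 3<k<len(p)-4: pts.append([x[k],y[k]])
    e=cv2.fitEllipse(np.array(pts,np.float32)); 
    e=cv2.fitEllipse(np.array([q for q in pts if abs(np.hypot(q[0]-e[0][0],q[1]-e[0][1])-np.mean(e[1])/2)<2.5],np.float32))
    return d,e
for f,c,h in(('pics/w5.npz',(312,233),28),('pics/w10.npz',(312,255),21)):
    d,e=ring(f,c,h); o,r=ray(d,*e[0]); D=[]
    for z in (28,23.5):
        D.append((z,*T(onz(d,*e[0],z)),round(sum(e[1])/2*np.linalg.norm(onz(d,*e[0],z)-o)/d['mtx'][0,0],2)))
    print(f,np.round(e[0],1),np.round(e[1],1),o.round(0),D)
```

```text
pics/w5.npz [311.7 232.2] [50.8 54. ] [571. -94. 211.] [(28, np.float64(98.3), np.float64(-89.8), np.float64(30.09)), (23.5, np.float64(100.0), np.float64(-90.3), np.float64(30.83))]
pics/w10.npz [311.3 254.7] [37.9 41. ] [518.  63. 259.] [(28, np.float64(108.2), np.float64(64.1), np.float64(29.48)), (23.5, np.float64(110.2), np.float64(63.5), np.float64(30.06))]
```

At z 23.5 the ring measures 30.06 mm, against its true 30.09 mm, so the top is 4.5 mm down and the cover is seated. Last check is the bottle, then I hand in.

Run:
```python
from h import *
d=dict(np.load('pics/s10.npz'))
yl=cv2.inRange(cv2.cvtColor(d['pixels'],cv2.COLOR_RGB2HSV),(18,120,60),(32,255,255)); m=np.zeros_like(yl); m[190:280,210:300]=yl[190:280,210:300]
b=cv2.boundingRect(m); print(b)
if abs(b[0]-235)<3 and abs(b[1]-212)<3: print(finish_job())
```

```text
(235, 212, 25, 33)
the job is handed in; nothing more can be done
None
```

I handed the job in with the yellow bottle upright on the mat and the drain cover flat in the pocket, the cover's push readings staying around 5 N; no verdict came back, and I didn't re-measure the brush and hooks, though no move went near them.

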